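# Lock the pilot punch into the gauging stand's bayonet head

## Robot

A 7-joint arm with a two-finger parallel gripper is mounted at the origin on the work surface. World frame = base frame: x ahead of the robot, y to its left, z up, the work surface at z = 0. Lengths are in m, angles in rad, forces in N, time in s.
With the tool pointing down it reaches from about 0.425 to 0.95 m from the base axis. Payload 4.7 kg.
Tool frame: the origin (TCP) lies at the very end of the fingers, on their centre line; the grasp point (between the pads) lies 19 mm behind it; z points along the fingers, y is the line along which they close (so a half turn about z gives the same grasp; the last joint's range is limited). The gripper opens to 85 mm and grips with 20 to 120 N. Pads are 22 mm wide; open, the fingers measure 114 mm over their backs; the gripper's body (76 mm by 85 mm) begins 54 mm behind the grasp point. The pads swing forward as they close: fully open they stand 13 mm farther back than shut.
Start: joints at [1.098, 0.469, -0.049, 1.532, 0.024, 1.141, -0.082], TCP at [0.29, -0.61, 0.231] pointing down, gripper open.
Joint ranges: [-2.59, 2.59], [-0.33, 1.99], [-1.39, 1.29], [0.1, 2.45], [-1.04, 4.18], [0.21, 1.99], [-2.66, 2.66]. Speed limits (rad/s): [2.57, 2.57, 3.14, 3.14, 3.14, 3.14, 3.14].

## Interface

Orientations are given as a unit quaternion [w, x, y, z].
In Python, from station import status, vision, workorder gives the robot as it stands. The module is installed in compiled form; this text tells all that it offers.
- The arm moves only by the tool carry_out, never from a script. Its argument "increments" is a list of rows, each a list of 7 numbers: the finger opening in cm, from 0 to 8.54, then the shift along the world's x, y, z in cm, then the turn, a rotation vector about the world's x, y, z in degrees. A call has 1 to 20 rows; each row is the pose to reach, as a shift and turn from the pose commanded when the call began; what a row does not reach only later rows make up. A row lasts 1/10 s, in which the tool goes at most 50 mm and 8.59 degrees, less where a joint would pass 70% of its speed; a pose out of reach is approached as far as the arm can. A call with a gripper value outside its range is refused whole. The fingers move at their own pace and stop on an object; "force" is the grip in N (left out, the last holds). Time passes only in rows, so rows that repeat a pose let the fingers close. It gives the time, the measured TCP pose, the force, the opening and the grip force at its end, in the units of the state.
- status.get_state(): the state, without advancing time (a new reading comes with each control period).
- vision.capture(name): name is "side" or "top" or "wrist"; returns the picture (420x560x3 uint8, red, green, blue); there is no depth.
- vision.camera_model(name): a dict with "fx", "fy", "cx", "cy" (pixels), "pose" (4x4, takes a point from camera to world coordinates). Camera axes: x right, y down, z forward; pixel columns grow to the right and rows downward; lengths in m; the calibration is good to about 2 mm. A picture is of the moment at which its call begins: read the wrist's pose just before it. camera_model takes no time and is no camera call; for the wrist camera it gives the pose at the moment of the call.
- workorder.sign_off(): hands the job in; it is judged then, once.
Trained networks look in the newest picture that a camera, given by its name, has taken for a name from the list of things; names that differ only in an ending like _2 or _b are one class to them, and where a whole thing is asked for, a point or a joint stands for the part that bears it (a point fixed in the world has none). Each returns a list of dicts, best first, with "conf" (0 to 1); they miss things now and then, are a little off and sometimes report something else, mostly with a low value. They report only what shows in the picture. A call takes as long as a camera call. They do not tell look-alikes from the thing itself.
- vision.look_for(name, camera): "point" ([column, row] in pixels, amid what is visible of it).
- vision.trace(name, camera): "mask" (420x560 bool, what is visible of it) and "point" ([column, row] in pixels, amid what is visible of it).
- vision.place_of(name, camera): "point" ([column, row] in pixels: a listed point, or the origin of a listed thing).
The state is a dict: "t": time; "joint_positions": joint angles; "qvel": joint speeds; "joint_torque": joint torques, N m; "tool_pos": TCP position; "tool_rot": TCP orientation; "force": force on the tool from outside, world axes, zero at the start; "ft_torque": the same for the moment, N m; "width": finger opening in m; "grasp_force": force on a finger pad.
Only numpy, scipy, OpenCV 4.12 (cv2) and the standard library are available. Lean on these libraries where they do the work, as an engineer would, in place of code of your own. Each camera call takes 0.05 s, during which the arm holds its last target. There are 200 camera calls.

## Task

Take the pilot punch holder out of its wooden rest by the red handle, push it up into the socket of the green gauging stand against its spring and twist it until the three lugs lock: the handle ends under the green mark with the holder hanging level in its notches, and you let go. The parts are finely ground, so feel your way in with light pressure and keep the holder level in the socket, and leave the other things on the granite as they are.

Things in the scene. Friction and masses are not known exactly. Their poses are not given: they have to be found in the camera images.
- holder: Punch holder: steel hub 40 mm across, 43 mm high, with a 7 mm cone on top (its flat top, 26 mm across, is 50 mm above the origin), punch below, red handle to one side. Origin on the axis at the hub's flat underside, z up; handle along its own -x. About 0.32 kg (varies), centre of mass about 8 mm from the axis. Starts upright in the rest, hub on the rest's top, handle roughly towards the robot.
- grip (a point): Centre of the red grip: 95 mm from the hub's axis along the holder's -x, 12 mm above the holder's origin. The grip is 48 mm long (71 to 119 mm off the axis), 20 mm wide, 24 mm high; a neck 12 mm wide and 12 mm high joins it to the hub.
- lug (a point): Middle of the underside of one brass lug, 36 mm above the holder's origin and 25 mm along its -x (above the handle). Three lugs, at 60, 180 and 300 degrees from the holder's +x, stick out of the hub to a radius of 29 mm; each is 10 mm wide and 7 mm high (5 mm, then a narrower 2 mm step).
- punch_tip (a point): Tip of the polished pilot punch, 14 mm in diameter, 42 mm below the holder's origin on its axis.
- rest: Fixed wooden block 64 x 64 mm, 60 mm high, with a vertical hole of 23 mm diameter, 50 mm deep in its middle. Origin: centre of its underside, on the granite.
- stand: Fixed gauging stand: green base 150 x 170 mm, its top 20 to 40 mm above the granite; chrome column at +75, +100 mm in the stand's x, y, green arm, highest point (brass pin) up to 265 mm above the origin; under the arm a steel bayonet socket 68 mm across, open downward. Origin on the socket's vertical axis, 144 mm below the seat, z up; its height varies by 20 mm from run to run.
- seat (a point): Nominal place of the holder's origin when locked: on the socket's axis, 144 mm above the stand's origin. The socket is screwed up or down in the arm by up to 8 mm, differently each run; no reading follows it, so the true locked height is 8 mm below to 8 mm above this point. Locked, the holder's yaw equals the stand's, with 3 degrees of play either way.
- mouth (a point): Centre of the socket's mouth (nominal, like all its heights), 172 mm above the stand's origin: underside of three ledges, inner radius 22, outer 32 mm, 11.5 mm thick, parted by three gaps about 15 mm wide. The holder enters upright from below, lugs through the gaps, at a yaw 45 degrees (0.785 rad) less than the stand's. More than 30 N between holder and stand bruises the seat.
- notch (a point): Floor of one of the three notches, nominally 180 mm above the stand's origin, 3.5 mm below the ledges' top. To lock: push the holder up more than 3.5 mm above its locked height, turn it 45 degrees counter-clockwise seen from above (yaw grows) so the lugs ride over the ledges to solid stops (3 degrees past the lock), then let it down: the lugs drop into the notches.
- top_stop (a point): Underside of the socket's top plate on its axis, nominally 201.5 mm above the stand's origin: a hard stop for the holder's top, met 7.5 mm above the locked height. Keep the holder level: levered against this stop it cocks, and tilted more than 0.1 rad in the socket it scores the bore.
- spring_tip (a point): Lower face of the socket's spring plunger when free, on the axis, nominally 190 mm above the stand's origin (the point does not move with it). It meets the holder's top 4 mm below the locked height and presses down with 1 N there, 2.2 N at locked height, 4.5 N at the hard stop. Its brass pin rises out of the top.
- white_mark (a point): White line on top of the socket, 25 mm from its axis: the handle points under it when the lugs can enter.
- green_mark (a point): Green line on top of the socket, 25 mm from its axis: the handle points under it when locked.
- step_block: Bystander: hardened steel step block, 60 x 50 mm, 36 mm high. Origin at the centre of its underside. Leave alone.
- bore_gauge: Bystander: brass-cased dial bore gauge lying down, 48 mm dial, 175 mm long. Origin under the dial. Leave alone.
- snap_gauge: Bystander: chrome snap gauge lying flat, 70 x 60 mm, 10 mm thick. Leave alone.
- spare_punch: Bystander: spare steel punch standing on its head, 26 mm foot, 66 mm high. Leave alone.
- gauge_block: Bystander: steel gauge block, 35 x 12 mm, 30 mm high. Leave alone.
- driver: Bystander: screwdriver lying flat. Leave alone.
Not all that is in view belongs to the job. What is shaped like the rest but grey or pink is not meant.

How it is judged:
On the way, in this order (a step that is already met when the one before it is completed fails the run):
1. the holder is lifted clear out of its rest (z of holder in the frame of rest above 0.105 m), for 0.1 s.
2. the holder is raised into the socket's mouth (z of holder in the frame of seat above -0.009 m and horizontal distance between holder and seat below 0.006 m), for 0.1 s.
At the end, for the whole second after the job is handed in: The holder hangs from the stand by its lugs in the notches, let go: axis within 4 mm of the socket's, height within 10 mm of the nominal seat (wherever the socket is set), handle within 0.09 rad of the stand's -x (green mark), tilted less than 0.06 rad, at rest (horizontal distance between holder and seat below 0.004 m and z of holder in the frame of seat between -0.01 and 0.01 m and angle between the x axis of holder and the x axis of stand, either way round below 0.09 rad and angle between holder's own z axis and vertical below 0.06 rad and linear speed of holder below 0.02 m/s and contact force between holder and stand above 0.5 N); the robot touches nothing.
It fails at once if the holder and the stand press on each other with more than 30 N (contact force between holder and stand above 30 N).
It fails at once if the holder is tilted more than 0.1 rad inside the socket (angle between holder's own z axis and vertical above 0.1 rad and horizontal distance between holder and seat below 0.03 m and z of holder in the frame of seat between -0.03 and 0.03 m).
It fails at once if the arm or fingers push the stand with more than 35 N (contact force between any of the arm, the fingers and stand above 35 N).
It fails at once if a bystander is moved more than 20 mm (distance of any of step_block, bore_gauge, snap_gauge, spare_punch, gauge_block, driver from where it was at the start of the episode above 0.02 m).
It also fails if it takes over 72 s, if anything falls off the work surface, if the arm or the gripper's body presses on something with over 40 N, if the wrist force passes 120 N, or if a joint passes its speed limit or range.

## Working session

There is one attempt and no reset: what is moved stays moved. The work goes in short steps, Python scripts to look and compute and a tool call to move; the robot and the scene stay as the last step left them, time stands still between calls to the robot, and variables do not carry over. Pictures are saved under pics/ and viewed, at most 11 in all, crops included, and the job is handed in when it is done.

Besides the shell and the picture viewer there is one more tool, called by a JSON object that holds its "op" and its "data". carry_out: Moves the arm, as the interface text tells. Its arguments: {"type":"object","properties":{"increments":{"type":"array","items":{"type":"array","items":{"type":"number"}}},"force":{"type":"number"}},"required":["increments"]}

```bash
mkdir -p pics
cat > h.py <<'E'
import numpy as np, cv2
from station import status, vision, workorder
def ray(cam,p):
    m=vision.camera_model(cam);T=np.array(m['pose'])
    d=np.array([(p[0]-m['cx'])/m['fx'],(p[1]-m['cy'])/m['fy'],1.]);d=T[:3,:3]@d
    return T[:3,3],d/np.linalg.norm(d)
def onz(cam,p,z):
    o,d=ray(cam,p);return o+d*(z-o[2])/d[2]
def proj(cam,X):
    m=vision.camera_model(cam);T=np.array(m['pose']);c=T[:3,:3].T@(np.array(X)-T[:3,3])
    return np.array([m['fx']*c[0]/c[2]+m['cx'],m['fy']*c[1]/c[2]+m['cy']])
def tri(obs):
    A=np.zeros((3,3));b=np.zeros(3);R=[ray(c,p) for c,p in obs]
    for o,d in R:
        P=np.eye(3)-np.outer(d,d);A+=P;b+=P@o
    X=np.linalg.solve(A,b)
    return X,[round(1000*np.linalg.norm((np.eye(3)-np.outer(d,d))@(X-o)),1) for o,d in R]
E
python3 - <<'E'
from h import *
s=status.get_state();print(s['t'],s['tool_pos'],s['tool_rot'],s['force'])
ims=[]
for c in('side','top'):
    im=vision.capture(c);cv2.imwrite(f'pics/{c}0.png',im[...,::-1])
    print(c,np.round(vision.camera_model(c)['pose'],3)[:3].tolist())
    for n in('holder','grip','lug','rest','stand','seat','mouth','white_mark','green_mark','spring_tip','top_stop'):
        r=vision.place_of(n,c);print(' ',n,[(np.round(q['point']).tolist(),round(q['conf'],2)) for q in r[:3]])
print(status.get_state()['t'])
E
```

```text
0.0 [ 0.28957353 -0.60907152  0.2302263 ] [-9.83984618e-04  9.75477298e-01  2.20097720e-01 -2.59373194e-04] [ 0.10038557 -0.30601817  0.62136652]
side [[0.997, -0.033, 0.071, 0.531], [-0.077, -0.567, 0.82, -1.029], [0.014, -0.823, -0.568, 0.847]]
  holder [([269.0, 287.0], 0.61)]
  grip [([336.0, 236.0], 0.37)]
  lug [([260.0, 277.0], 0.73)]
  rest [([270.0, 273.0], 0.61), ([272.0, 307.0], 0.59), ([320.0, 308.0], 0.59)]
  stand [([270.0, 220.0], 0.84)]
  seat [([272.0, 179.0], 0.97), ([217.0, 180.0], 0.69), ([207.0, 258.0], 0.62)]
  mouth [([272.0, 167.0], 0.81), ([258.0, 277.0], 0.46)]
  white_mark [([260.0, 155.0], 0.85)]
  green_mark [([262.0, 155.0], 0.82), ([272.0, 161.0], 0.7), ([272.0, 171.0], 0.22)]
  spring_tip [([271.0, 164.0], 0.89)]
  top_stop [([271.0, 162.0], 0.57), ([270.0, 176.0], 0.33)]
top [[0.01, -0.996, 0.09, 0.531], [-1.0, -0.011, -0.008, 0.012], [0.009, -0.09, -0.996, 1.246]]
  holder [([344.0, 224.0], 0.91)]
  grip [([343.0, 254.0], 0.72)]
  lug [([348.0, 230.0], 0.63)]
  rest [([344.0, 191.0], 0.97), ([305.0, 218.0], 0.88), ([342.0, 224.0], 0.6)]
  stand [([230.0, 217.0], 0.58), ([235.0, 216.0], 0.56), ([412.0, 232.0], 0.34)]
  seat [([228.0, 212.0], 0.97)]
  mouth [([230.0, 210.0], 0.93), ([230.0, 214.0], 0.66)]
  white_mark [([339.0, 219.0], 0.75), ([225.0, 220.0], 0.55)]
  green_mark [([231.0, 217.0], 0.83)]
  spring_tip [([225.0, 210.0], 0.74)]
  top_stop [([225.0, 212.0], 0.69)]
1.2
```

View pics/side0.png

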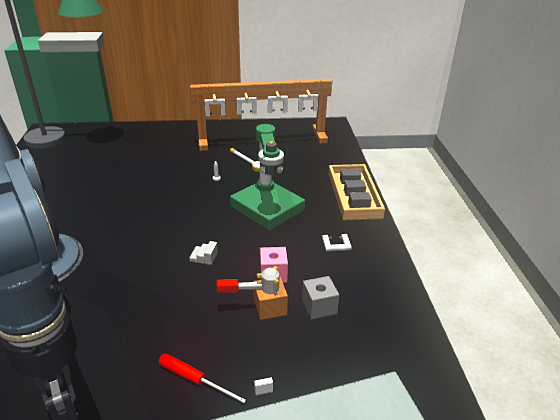

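View pics/top0.png

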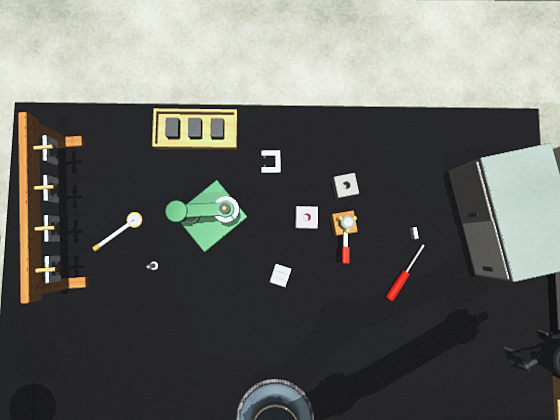

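The side view shows the holder in the orange rest at about (270,285) with its handle to the left. The stand's socket is at about (271,160). The pink and grey blocks are decoys. In the top view the holder is at (345,222), its grip at (346,254) and the socket at (228,209).

Run:
```python
from h import *
for n in('rest','holder','grip','lug','seat','mouth','white_mark','green_mark','spring_tip'):
    r={c:[] for c in('side','top')}
    for c in r: 
        r[c]=[q for q in vision.place_of(n,c) if q['conf']>.3]
    for a in r['side']:
        for b in r['top']:
            X,e=tri([('side',a['point']),('top',b['point'])])
            if e[0]<8: print(n,np.round(X,4),e,round(a['conf'],2),round(b['conf'],2))
# grip via mask centre, column cap
a=onz('top',[347,222],.11);b=onz('top',[346,254],.08);print(a,b)
for p in ([219,181],[246,215],[206,250],[167,212]): print('base corner',onz('top',p,.03))
print(onz('top',[228,209],.22), vision.camera_model('wrist')['pose'], status.get_state()['t'])
```

```text
rest [ 0.6034 -0.0884  0.002 ] [np.float64(4.6), np.float64(4.6)] 0.61 0.88
rest [ 0.5893 -0.1902  0.0932] [np.float64(2.2), np.float64(2.2)] 0.61 0.6
rest [ 0.6102 -0.0975 -0.1101] [np.float64(4.8), np.float64(4.8)] 0.59 0.88
rest [ 0.5942 -0.2063  0.0014] [np.float64(2.5), np.float64(2.5)] 0.59 0.6
rest [ 0.7034 -0.2127 -0.0043] [np.float64(5.1), np.float64(5.1)] 0.59 0.97
holder [ 0.5896 -0.2005  0.0598] [np.float64(0.1), np.float64(0.1)] 0.61 0.91
lug [ 0.5696 -0.2076  0.0975] [np.float64(1.3), np.float64(1.3)] 0.73 0.63
seat [0.617  0.1366 0.1409] [np.float64(3.3), np.float64(3.3)] 0.97 0.97
mouth [0.6177 0.1295 0.1815] [np.float64(0.5), np.float64(0.5)] 0.81 0.93
mouth [0.6117 0.128  0.1821] [np.float64(5.4), np.float64(5.4)] 0.81 0.66
white_mark [ 0.5786 -0.1363  0.3638] [np.float64(5.3), np.float64(5.3)] 0.85 0.75
white_mark [0.5872 0.1364 0.2158] [np.float64(0.9), np.float64(0.9)] 0.85 0.55
green_mark [0.5943 0.1203 0.2227] [np.float64(2.3), np.float64(2.3)] 0.82 0.83
spring_tip [0.6174 0.1405 0.1848] [np.float64(0.4), np.float64(0.4)] 0.89 0.74
[ 0.59197951 -0.20103925  0.11      ] [ 0.49968493 -0.20317444  0.08      ]
base corner [0.7192471  0.18059127 0.03      ]
base corner [0.61453996 0.09515362 0.03      ]
base corner [0.50622955 0.21526193 0.03      ]
base corner [0.62115573 0.33800425 0.03      ]
[0.61655254 0.12922427 0.22      ] [[ 0.43068067 -0.87053201 -0.23809278  0.34952002]
 [-0.90250315 -0.41585819 -0.11202691 -0.57986696]
 [-0.00148982  0.26312731 -0.96475997  0.37330426]
 [ 0.          0.          0.          1.        ]] 2.1
```

{"op": "carry_out", "data": {"increments": [[6, 20.8, 40.6, 1, 0, 0, -25.4], [6, 20.8, 40.6, 1, 0, 0, -25.4], [6, 20.8, 40.6, 1, 0, 0, -25.4], [6, 20.8, 40.6, 1, 0, 0, -25.4], [6, 20.8, 40.6, 1, 0, 0, -25.4], [6, 20.8, 40.6, 1, 0, 0, -25.4], [6, 20.8, 40.6, 1, 0, 0, -25.4], [6, 20.8, 40.6, 1, 0, 0, -25.4], [6, 20.8, 40.6, 1, 0, 0, -25.4], [6, 20.8, 40.6, 1, 0, 0, -25.4], [6, 20.8, 40.6, 1, 0, 0, -25.4], [6, 20.8, 40.6, 1, 0, 0, -25.4], [6, 20.8, 40.6, 1, 0, 0, -25.4]]}}

```text
t: 3.4
tool_pos: [0.4969, -0.2057, 0.2412]
tool_rot: [0.0, 1.0, -0.002, -0.0]
force: [-0.1, 0.4, 0.5]
width: 0.0605
grasp_force: 0.0
```

```bash
cat > w.py <<'E'
from h import *
import sys
from scipy.spatial.transform import Rotation as R
s=status.get_state();q=s['tool_rot'];r=R.from_quat([q[1],q[2],q[3],q[0]]).as_matrix()
print(s['t'],np.round(s['tool_pos'],4),'toolx',np.round(r[:,0],3),'z',np.round(r[:,2],3),np.round(s['force'],2),s['width'],s['grasp_force'],np.round(s['joint_positions'],2))
E
python3 - <<'E'
from w import *
im=vision.capture('wrist');cv2.imwrite('pics/w1.png',im[...,::-1])
for n,z in(('holder',.06),('grip',.072),('lug',.096),('punch_tip',.018)):
    for k in vision.place_of(n,'wrist')[:2]: print(n,np.round(k['point'],1),round(k['conf'],2),np.round(onz('wrist',k['point'],z),4))
# red grip mask
hsv=cv2.cvtColor(im,cv2.COLOR_RGB2HSV);m=(((hsv[...,0]<8)|(hsv[...,0]>172))&(hsv[...,1]>150)&(hsv[...,2]>60)).astype(np.uint8)
n,l,st,c=cv2.connectedComponentsWithStats(m);i=1+st[1:,4].argmax();print(st[i],c[i])
cn=np.argwhere(l==i)[:,::-1].astype(np.float32);bx=cv2.boxPoints(cv2.minAreaRect(cn))
for p in bx: print(p,onz('wrist',p,.084))
E
```

```text
3.4 [ 0.4969 -0.2057  0.2412] toolx [ 1.    -0.003 -0.001] z [-0.001 -0.001 -1.   ] [-0.14  0.37  0.53] 0.060463632685857936 0.0 [ 0.45  0.24 -0.16  1.84  0.04  1.06 -1.3 ]
holder [271.9  82.5] 0.57 [ 0.5911 -0.2002  0.06  ]
grip [269.7 191.1] 0.68 [ 0.4963 -0.1976  0.072 ]
lug [270.2 113.4] 0.93 [ 0.565  -0.1985  0.096 ]
[ 391  220   69   78 2105] [423.92114014 257.94774347]
[386.06552 282.72128] [ 0.41033013 -0.30738416  0.084     ]
[441.55734 216.13112] [ 0.47624672 -0.35174371  0.084     ]
[461.52457 232.77048] [ 0.46046218 -0.37192674  0.084     ]
[406.03275 299.36066] [ 0.39272302 -0.32808936  0.084     ]
```

View pics/w1.png

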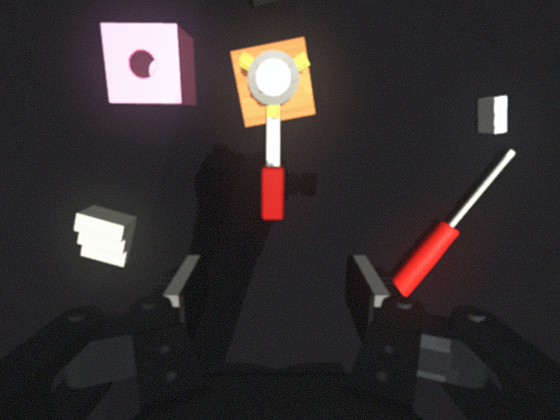

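{"op": "carry_out", "data": {"increments": [[5, 0.3, 0.4, -4, 0, 0, 0], [5, 0.3, 0.4, -8, 0, 0, 0], [5, 0.3, 0.4, -12, 0, 0, 0], [5, 0.3, 0.4, -12, 0, 0, 0], [5, 0.3, 0.4, -12, 0, 0, 0]]}}

```text
t: 4.15
tool_pos: [0.5011, -0.1999, 0.1217]
tool_rot: [-0.0, 1.0, 0.0, -0.0]
force: [0.4, -0.1, 0.2]
width: 0.0498
grasp_force: 0.0
```

Run:
```python
from w import *
im=vision.capture('wrist');cv2.imwrite('pics/w2.png',im[...,::-1])
for n,z in(('holder',.06),('grip',.072),('lug',.096)):
    for k in vision.place_of(n,'wrist')[:2]: print(n,np.round(k['point'],1),round(k['conf'],2),np.round(onz('wrist',k['point'],z),4))
hsv=cv2.cvtColor(im,cv2.COLOR_RGB2HSV);m=(((hsv[...,0]<8)|(hsv[...,0]>172))&(hsv[...,1]>150)&(hsv[...,2]>60)).astype(np.uint8);m[:,360:]=0
n,l,st,c=cv2.connectedComponentsWithStats(m);i=1+st[1:,4].argmax();print(st[i],c[i])
b=st[i]
for p in ([b[0],b[1]],[b[0]+b[2],b[1]],[b[0],b[1]+b[3]],[b[0]+b[2],b[1]+b[3]]): print(np.round(onz('wrist',p,.084),4))
```

```text
4.15 [ 0.5011 -0.1999  0.1217] toolx [ 1.  0. -0.] z [-0.  0. -1.] [ 0.4  -0.13  0.19] 0.049803293467087686 0.0 [ 0.43  0.38 -0.16  1.96  0.08  0.81 -1.34]
holder [279.5  70.8] 0.57 [ 0.5928 -0.2007  0.06  ]
grip [280.1 241.8] 0.56 [ 0.4964 -0.2013  0.072 ]
lug [280.6 118.2] 0.77 [ 0.5673 -0.2009  0.096 ]
[ 262  198   39   89 3039] [280.48667325 244.25435999]
[ 0.5257 -0.1912  0.084 ]
[ 0.5258 -0.2122  0.084 ]
[ 0.4729 -0.1908  0.084 ]
[ 0.473  -0.2133  0.084 ]
```

{"op": "carry_out", "data": {"increments": [[5, 0, -0.15, -3, 0, 0, 0], [5, 0, -0.15, -5.5, 0, 0, 0], [5, 0, -0.15, -6.9, 0, 0, 0], [5, 0, -0.15, -6.9, 0, 0, 0], [1.5, 0, -0.15, -6.9, 0, 0, 0], [1.5, 0, -0.15, -6.9, 0, 0, 0], [1.5, 0, -0.15, -6.9, 0, 0, 0], [1.5, 0, -0.15, -6.9, 0, 0, 0], [1.5, 0, -0.15, -6.9, 0, 0, 0], [1.5, 0, -0.15, -6.9, 0, 0, 0]], "force": 110}}

```text
t: 5.35
tool_pos: [0.5019, -0.2014, 0.0535]
tool_rot: [0.0, 1.0, 0.0, 0.001]
force: [-1.8, -0.1, 6.7]
width: 0.0182
grasp_force: 107.2
```

{"op": "carry_out", "data": {"increments": [[1.5, 0, 0, 0.5, 0, 0, 0], [1.5, 0, 0, 1, 0, 0, 0], [1.5, 0, 0, 2, 0, 0, 0], [1.5, 0, 0, 3.5, 0, 0, 0], [1.5, 0, 0, 5, 0, 0, 0], [1.5, 0, 0, 6.5, 0, 0, 0], [1.5, 0, 0, 7, 0, 0, 0], [1.5, 0, 0, 7, 0, 0, 0], [1.5, 0, 0, 7, 0, 0, 0]]}}

```text
t: 6.25
tool_pos: [0.5002, -0.2009, 0.1218]
tool_rot: [-0.0, 1.0, 0.0, -0.001]
force: [0.2, 0.5, -3.8]
width: 0.0182
grasp_force: 107.1
```

Run:
```python
from w import *
ims=[]
for c in('wrist','side','top'):
    im=vision.capture(c)
    for n in('holder','grip','lug','punch_tip'):
        for k in vision.place_of(n,c)[:2]: print(c,n,np.round(k['point'],1).tolist(),round(k['conf'],2))
    if c=='wrist': ims.append(cv2.resize(im,(747,560)))
    if c=='side': ims.append(cv2.resize(im[200:340,170:360],(760,560)))
cv2.imwrite('pics/a3.png',cv2.resize(np.hstack(ims)[...,::-1],(800,300)))
s=status.get_state();print(s['force'],s['ft_torque'])
```

```text
6.25 [ 0.5002 -0.2009  0.1218] toolx [ 1.     0.001 -0.001] z [-0.001  0.    -1.   ] [ 0.15  0.48 -3.77] 0.018246443783373076 107.10132479667664 [ 0.43  0.38 -0.16  1.96  0.08  0.81 -1.34]
wrist holder [276.9, 51.0] 0.86
wrist grip [275.4, 302.4] 0.93
wrist lug [279.4, 123.4] 0.89
side holder [259.1, 155.3] 0.75
side holder [264.7, 265.1] 0.64
side grip [228.0, 261.8] 0.93
side lug [256.5, 255.1] 0.85
side lug [260.1, 390.9] 0.29
side punch_tip [266.8, 282.4] 0.74
top holder [345.0, 224.4] 0.68
top lug [351.2, 228.2] 0.81
top punch_tip [411.9, 233.5] 0.47
[ 0.69458057  0.26273421 -3.77948288] [0.01335119 0.2758828  0.05775323]
```

View pics/a3.png

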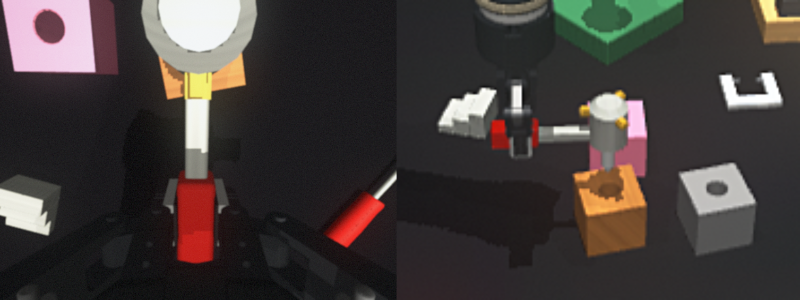

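```bash
cat > fit.py <<'E'
from w import *
from scipy.optimize import least_squares
def frame():
    s=status.get_state();q=s['tool_rot'];return np.array(s['tool_pos']),R.from_quat([q[1],q[2],q[3],q[0]]).as_matrix()
P={'holder':[0,0,0],'grip':[-.095,0,.012],'lug':[-.025,0,.036],'punch_tip':[0,0,-.042]}
# holder in tool frame: origin at (a, b, c) tool axes, tool x = holder x, pitch th (droop +)
def hold(v):
    a,b,c,th,ps=v
    # yaw ps about world z, droop th: rotate about y so +x end goes down
    Rl=np.diag([1,-1,-1])@R.from_euler('zy',[ps,th]).as_matrix()
    return np.array([a,b,c]),Rl
def pts(v,n,tp,tR):
    o,Rl=hold(v);return tp+tR@(o+Rl@np.array(P[n]))
def fit(obs,prior=(.0905,0,-.0065,0,0),sig=(.003,.002,.002,.1,.05)):
    tp,tR=frame()
    def f(v):
        e=[(proj(c,pts(v,n,tp,tR))-p)/(4 if n=='grip' else 2) for c,n,p in obs]
        return np.r_[np.ravel(e),(np.array(v)-prior)/sig]
    r=least_squares(f,prior,x_scale=(.01,.01,.01,.1,.1));return r.x,f(r.x)
E
python3 - <<'E'
from fit import *
obs=[]
for c in('wrist','side'):
    for n in P:
        k=[k for k in vision.place_of(n,c) if k['conf']>.6]
        k=[q for q in k if not(c=='side' and q['point'][1]<200)]
        if k: obs.append((c,n,np.array(k[0]['point'])))
x,e=fit(obs);print(np.round(x,4),np.round(e,1),[(o[0],o[1]) for o in obs])
tp,tR=frame()
for c,n,p in obs: print(c,n,np.round(p),[np.round(proj(c,pts((.0905,0,-.0065,t,0),n,tp,tR)),1).tolist() for t in(0,.1)])
E
```

```text
7.0 [ 0.5009 -0.2011  0.1223] toolx [1. 0. 0.] z [ 0. -0. -1.] [ 0.69  0.26 -3.78] 0.018175101384070313 107.1014392375946 [ 0.43  0.38 -0.16  1.96  0.08  0.81 -1.34]
[ 0.0885 -0.0006 -0.0044  0.0101 -0.0034] [ 0.8  0.4  0.4 -0.1 -0.4  0.   2.2 -0.3 -0.7 -0.   0.6 -1.5  1.  -1.8
 -0.7 -0.3  1.   0.1 -0.1] [('wrist', 'holder'), ('wrist', 'grip'), ('wrist', 'lug'), ('side', 'holder'), ('side', 'grip'), ('side', 'lug'), ('side', 'punch_tip')]
wrist holder [277.  51.] [[280.1, 44.8], [280.1, 44.8]]
wrist grip [275. 302.] [[279.3, 299.4], [279.5, 308.4]]
wrist lug [279. 123.] [[280.9, 117.6], [281.1, 103.3]]
side holder [265. 265.] [[270.1, 263.9], [270.1, 263.9]]
side grip [228. 262.] [[226.1, 261.5], [226.7, 258.1]]
side lug [256. 255.] [[258.5, 251.5], [260.2, 250.6]]
side punch_tip [267. 282.] [[270.0, 278.2], [268.1, 278.2]]
```

{"op": "carry_out", "data": {"increments": [[1.5, 1, 2, 3, 0, 0, 0], [1.5, 2, 5, 6, 0, 0, 0], [1.5, 3, 8, 9, 0, 0, 0], [1.5, 4, 11, 12, 0, 0, 0], [1.5, 5, 14, 15, 0, 0, 0], [1.5, 6, 17, 18, 0, 0, 0], [1.5, 6, 20, 21, 0, 0, 0], [1.5, 6, 22, 23, 0, 0, 0], [1.5, 6, 23, 24, 0, 0, 0], [1.5, 6, 23, 24, 0, 0, 0], [1.5, 6, 23, 24, 0, 0, 0], [1.5, 6, 23, 24, 0, 0, 0]]}}

```text
t: 8.6
tool_pos: [0.5602, 0.0267, 0.3605]
tool_rot: [0.001, 1.0, -0.001, -0.002]
force: [-0.4, -0.3, -3.9]
width: 0.0185
grasp_force: 107.8
```

Run:
```python
from fit import *
im=vision.capture('wrist');cv2.imwrite('pics/w4.png',im[...,::-1])
for n in('stand','seat','mouth','white_mark','green_mark','spring_tip','top_stop','notch'):
    for k in vision.place_of(n,'wrist')[:2]: print(n,np.round(k['point'],1),round(k['conf'],2),np.round(onz('wrist',k['point'],.215),4))
```

```text
8.6 [0.5602 0.0267 0.3605] toolx [ 1.    -0.003 -0.003] z [-0.003 -0.001 -1.   ] [-0.39 -0.28 -3.94] 0.018468217004498712 107.84646391868591 [ 0.1   0.21 -0.27  1.61  0.06  1.33 -1.75]
stand [200.7 121.4] 0.84 [0.6216 0.0893 0.215 ]
white_mark [142.5 161.6] 0.7 [0.5895 0.1409 0.215 ]
green_mark [162.6 153.6] 0.75 [0.5962 0.1239 0.215 ]
spring_tip [153.  130.8] 0.6 [0.6146 0.1304 0.215 ]
top_stop [144.3 132.1] 0.86 [0.6136 0.1378 0.215 ]
notch [179.7 146.6] 0.87 [0.602  0.1099 0.215 ]
```

View pics/w4.png

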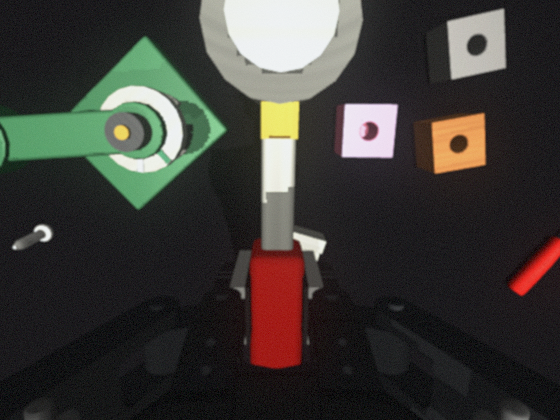

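Run:
```python
from fit import *
im=cv2.imread('pics/w4.png')[...,::-1];hsv=cv2.cvtColor(im,cv2.COLOR_RGB2HSV)
m=vision.camera_model('wrist');print(m['fx'],m['cx'],m['cy'],np.round(np.array(m['pose'])[:3,3],4))
# base edges: bright green saturated
g=((hsv[...,0]>50)&(hsv[...,0]<85)&(hsv[...,1]>120)&(hsv[...,2]>60))
def line(pts,z):
    W=np.array([onz('wrist',p,z)[:2] for p in pts]);vx,vy,x,y=cv2.fitLine(W.astype(np.float32),cv2.DIST_HUBER,0,1e-3,1e-3).ravel();return np.degrees(np.arctan2(vy,vx)),(x,y)
e1=[];e2=[];e3=[]
for r in range(50,118): 
    c=np.where(g[r,150:235])[0]
    if len(c): e1.append((150+c[-1]+.5,r))
for r in range(140,200):
    c=np.where(g[r,120:235])[0]
    if len(c): e2.append((120+c[-1]+.5,r))
for n,e in(('e1',e1),('e2',e2)):
    for z in(.02,.03,.04): print(n,z,line(e,z),len(e))
# ring
w=(hsv[...,1]<60)&(hsv[...,2]>150);w[:, :90]=0;w[:,200:]=0;w[:70]=0;w[190:]=0
ys,xs=np.where(w);print('ring bbox',xs.min(),xs.max(),ys.min(),ys.max())
P=[]
for r in range(92,170):
    c=np.where(w[r])[0]
    if len(c): P.append((c[-1]+.5,r))
P=np.array(P,float)
def circ(p): return np.hypot(P[:,0]-p[0],P[:,1]-p[1])-p[2]
q=least_squares(circ,(143,129,43),loss='soft_l1').x;print('circle',q,np.abs(circ(q)).mean())
d=m['fx']*.034/q[2];print('approx depth',d)
for z in(.2,.21,.22,.23): print(z,onz('wrist',q[:2],z),'R',[round(float(np.linalg.norm(onz('wrist',(q[0]+q[2],q[1]),z)-onz('wrist',q[:2],z))),4)])
cv2.imwrite('pics/c5.png',cv2.resize(im[70:190,60:240,::-1],(780,520),interpolation=cv2.INTER_CUBIC))
```

```text
9.05 [0.5609 0.0288 0.3623] toolx [1. 0. 0.] z [ 0. -0. -1.] [ 0.57 -0.38 -2.85] 0.01856471569976796 107.85108089447021 [ 0.1   0.21 -0.27  1.61  0.06  1.33 -1.75]
346.3711343187012 276.1816586371591 210.12811120886104 [0.627  0.03   0.5042]Traceback (most recent call last):
  File "<stdin>", line 16, in <module>
  File "<stdin>", line 7, in line
cv2.error: OpenCV(4.12.0) /io/opencv/modules/imgproc/src/linefit.cpp:618: error: (-215:Assertion failed) npoints2 >= 0 || npoints3 >= 0 in function 'fitLine'
```

```bash
cat > ring.py <<'E'
from fit import *
from skimage import io if False else None
E
cat > ring.py <<'E'
from fit import *
im=vision.capture('wrist');hsv=cv2.cvtColor(im,cv2.COLOR_RGB2HSV).astype(int)
for p in((130,60),(200,128),(150,195),(115,95),(175,120),(160,160)): print(p,im[p[1],p[0]],hsv[p[1],p[0]])
g=((im[...,1].astype(int)-im[...,0]>25))
def line(pts,z):
    W=np.array([onz('wrist',p,z)[:2] for p in pts],np.float32);vx,vy,x,y=cv2.fitLine(W,cv2.DIST_HUBER,0,1e-3,1e-3).ravel();return round(float(np.degrees(np.arctan2(vy,vx))),2),(x,y)
e1=[];e2=[]
for r in range(50,118):
    c=np.where(g[r,140:235])[0]
    if len(c): e1.append((140+c[-1]+.5,r))
for r in range(140,200):
    c=np.where(g[r,120:235])[0]
    if len(c): e2.append((120+c[-1]+.5,r))
for n,e in(('e1',e1),('e2',e2)):
    if len(e)>5:
        for z in(.02,.04): print(n,z,line(e,z),len(e))
w=(im.min(2)>130);w[:,:90]=0;w[:,200:]=0;w[:70]=0;w[190:]=0
ys,xs=np.where(w);print('ring bbox',xs.min(),xs.max(),ys.min(),ys.max())
P=np.array([(np.where(w[r])[0][-1]+.5,r) for r in range(92,168) if w[r].any()],float)
circ=lambda p:np.hypot(P[:,0]-p[0],P[:,1]-p[1])-p[2]
q=least_squares(circ,(143,129,43),loss='soft_l1').x;print('circle',q,np.abs(circ(q)).mean())
for z in(.2,.21,.22,.23): print(z,onz('wrist',q[:2],z),round(float(np.linalg.norm(onz('wrist',(q[0]+q[2],q[1]),z)-onz('wrist',q[:2],z))),4))
cv2.imwrite('pics/c5.png',cv2.resize(im[70:190,60:240,::-1],(780,520),interpolation=cv2.INTER_CUBIC))
E
python3 ring.py
```

```text
9.05 [0.5609 0.0288 0.3623] toolx [1. 0. 0.] z [ 0. -0. -1.] [ 0.57 -0.38 -2.85] 0.01856471569976796 107.85108089447021 [ 0.1   0.21 -0.27  1.61  0.06  1.33 -1.75]
(130, 60) [103 172 117] [ 66 102 172]
(200, 128) [ 75 117  87] [ 69  92 117]
(150, 195) [100 168 117] [ 67 103 168]
(115, 95) [158 190 157] [ 59  44 190]
(175, 120) [236 239 237] [ 70   3 239]
(160, 160) [238 241 235] [ 45   6 241]
e1 0.02 (40.12, (np.float32(0.66698337), np.float32(0.14422199))) 68
e1 0.04 (40.12, (np.float32(0.6653309), np.float32(0.13950807))) 68
e2 0.02 (-49.54, (np.float32(0.55310357), np.float32(0.15627988))) 60
e2 0.04 (-49.54, (np.float32(0.55615413), np.float32(0.15106799))) 60
ring bbox 105 192 86 173
circle [142.12925963 132.46106072  43.92065358] 0.6732664518065966
0.2 [0.61263038 0.14552943 0.2       ] 0.0377
0.21 [0.61310167 0.14173523 0.21      ] 0.0365
0.22 [0.61357295 0.13794104 0.22      ] 0.0352
0.23 [0.61404424 0.13414684 0.23      ] 0.034
```

View pics/c5.png

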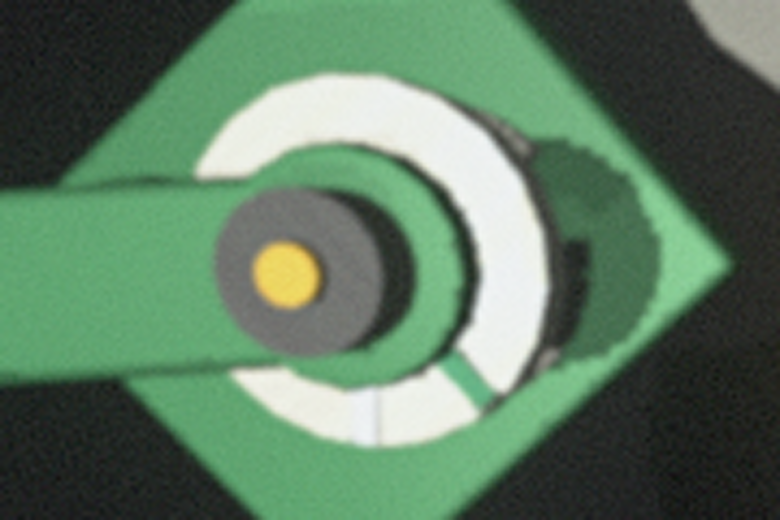

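{"op": "carry_out", "data": {"increments": [[1.5, -4, 2, 0, 0, 0, -1], [1.5, -8, 4, 0, 0, 0, -2], [1.5, -11, 7, 0, 0, 0, -3], [1.5, -13.1, 10, -1, 0, 0, -4], [1.5, -13.1, 11.3, -4, 0, 0, -4.7], [1.5, -13.1, 11.3, -8, 0, 0, -4.7], [1.5, -13.1, 11.3, -12, 0, 0, -4.7], [1.5, -13.1, 11.3, -16, 0, 0, -4.7], [1.5, -13.1, 11.3, -20, 0, 0, -4.7], [1.5, -13.1, 11.3, -24, 0, 0, -4.7], [1.5, -13.1, 11.3, -26.5, 0, 0, -4.7], [1.5, -13.1, 11.3, -27.4, 0, 0, -4.7], [1.5, -13.1, 11.3, -27.4, 0, 0, -4.7], [1.5, -13.1, 11.3, -27.4, 0, 0, -4.7]]}}

```text
t: 10.5
tool_pos: [0.4312, 0.1425, 0.0896]
tool_rot: [-0.001, 0.999, -0.041, 0.001]
force: [0.5, 1.2, -3.1]
width: 0.0187
grasp_force: 107.7
```

```bash
cat > look.py <<'E'
from fit import *
def look(cams=('side',),names=('holder','grip','lug','punch_tip')):
    obs=[]
    for c in cams:
        vision.capture(c)
        for n in names:
            for k in vision.place_of(n,c)[:1]:
                if k['conf']>.4: print(c,n,np.round(k['point'],1),round(k['conf'],2),'exp',np.round(proj(c,pts((.089,0,-.0055,0,0),n,*frame())),1));obs.append((c,n,np.array(k['point'])))
    return obs
E
python3 - <<'E'
from look import *
o=look(('side','wrist'));x,e=fit(o);print(np.round(x,4))
for n in('mouth','seat','spring_tip','green_mark','white_mark'):
    print(n,[(np.round(k['point']),round(k['conf'],2)) for k in vision.place_of(n,'side')[:1]])
E
```

```text
10.5 [0.4312 0.1425 0.0896] toolx [ 0.997 -0.081  0.003] z [ 0.003  0.001 -1.   ] [ 0.48  1.19 -3.08] 0.018675688527967117 107.70747542381287 [-0.1   0.33 -0.37  2.16  0.19  0.67 -2.25]
side holder [234.4 194.6] 0.61 exp [236. 194.]
side lug [226.  185.7] 0.85 exp [226.2 182.9]
side punch_tip [233.4 207.2] 0.78 exp [236.3 206.8]
wrist holder [278.4  50.5] 0.84 exp [280.   49.6]
wrist grip [274.4 301.4] 0.74 exp [279.2 301.3]
wrist lug [276.8 121.3] 0.68 exp [280.8 122.6]
[ 0.0888 -0.0006 -0.0052  0.0145 -0.0144]
mouth [(array([274., 171.]), 0.59)]
seat [(array([269., 179.]), 0.95)]
spring_tip [(array([273., 163.]), 0.96)]
green_mark [(array([263., 156.]), 0.94)]
white_mark [(array([263., 154.]), 0.81)]
```

{"op": "carry_out", "data": {"increments": [[1.5, 2, 0, 0, 0, 0, 0], [1.5, 4, 0, 0, 0, 0, 0], [1.5, 6, 0, 0, 0, 0, 0], [1.5, 8, 0, 0, 0, 0, 0], [1.5, 9.2, 0, 0, 0, 0, 0], [1.5, 9.6, 0, 0, 0, 0, 0], [1.5, 9.6, 0, 0, 0, 0, 0], [1.5, 9.6, 0, 0, 0, 0, 0], [1.5, 9.6, 0, 0, 0, 0, 0]]}}

```text
t: 12.15
tool_pos: [0.5249, 0.142, 0.0883]
tool_rot: [0.0, 0.999, -0.04, -0.0]
force: [-1.1, 0.2, -2.9]
width: 0.0184
grasp_force: 107.8
```

Run:
```python
from look import *
o=look(('side',))
im=vision.capture('wrist');cv2.imwrite('pics/w6.png',im[...,::-1])
for n in('white_mark','green_mark','spring_tip','mouth','seat','lug','holder'):
    for k in vision.place_of(n,'wrist')[:1]: print(n,np.round(k['point'],1),round(k['conf'],2),np.round(onz('wrist',k['point'],.225),4))
print(proj('wrist',[.6165,.135,.225]),np.round(status.get_state()['force'],2))
```

```text
12.15 [0.5249 0.142  0.0883] toolx [ 0.997 -0.081 -0.001] z [-0.001 -0.    -1.   ] [-1.13  0.17 -2.91] 0.01836822525493595 107.79870986938477 [-0.08  0.45 -0.34  1.97  0.21  0.76 -2.19]
side holder [267.6 195.2] 0.55 exp [270.  193.6]
side grip [237.2 189.9] 0.97 exp [235.7 189.5]
side lug [262.5 184.9] 0.65 exp [261.1 182.4]
side punch_tip [266.8 208.8] 0.7 exp [270.1 206.1]
lug [278.2 122.5] 0.56 [0.5916 0.1376 0.225 ]
holder [276.4  49.9] 0.75 [0.5926 0.1376 0.225 ]
[ 115.44455654 6217.42777419] [-0.88 -0.14 -2.51]
```

View pics/w6.png

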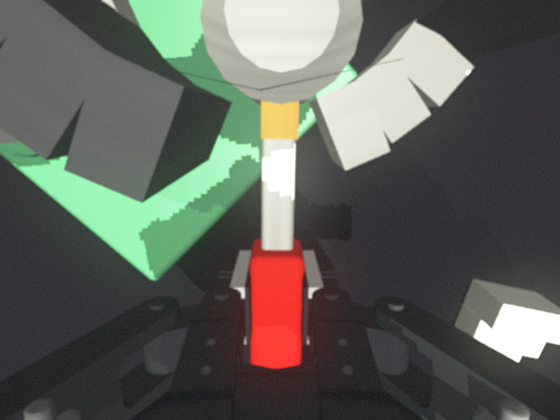

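Run:
```python
from fit import *
im=cv2.imread('pics/w6.png')
cv2.imwrite('pics/c7.png',cv2.resize(im[70:220,120:400],(800,428),interpolation=cv2.INTER_CUBIC))
tp,tR=frame();print('exp axis',pts((.0888,-.0006,-.0055,0,0),'holder',tp,tR))
for z in(.16,.165,.17,.175):
    q=[onz('wrist',p,z)[:2] for p in((230,100),(315,98),(210,160),(345,170))]
    print(z,np.round(q,4).tolist(),'width',np.round(np.linalg.norm(q[0]-q[1]),4),np.round(np.linalg.norm(q[2]-q[1]),4),'len',np.linalg.norm(q[2]-q[0]),np.linalg.norm(q[3]-q[1]),[np.round(np.linalg.norm(k-[.6165,.135]),4) for k in q])
```

```text
12.8 [0.5259 0.1419 0.0883] toolx [ 0.997 -0.081  0.   ] z [ 0. -0. -1.] [-0.88 -0.14 -2.51] 0.018115749673842933 107.79730081558228 [-0.08  0.45 -0.34  1.96  0.21  0.76 -2.19]
exp axis [0.61444059 0.1352662  0.09384552]
0.16 [[0.5953, 0.1464], [0.5944, 0.13], [0.5841, 0.1518], [0.5799, 0.1246]] width 0.0164 0.0241 len 0.012411692669951267 0.015430250032672127 [np.float64(0.0241), np.float64(0.0227), np.float64(0.0365), np.float64(0.038)]
0.165 [[0.5951, 0.1458], [0.5942, 0.1306], [0.5847, 0.1508], [0.5808, 0.1255]] width 0.0153 0.0224 len 0.011528803870180092 0.014332640279209658 [np.float64(0.024), np.float64(0.0227), np.float64(0.0355), np.float64(0.037)]
0.17 [[0.5948, 0.1452], [0.594, 0.1311], [0.5852, 0.1498], [0.5816, 0.1265]] width 0.0141 0.0206 len 0.010645915070408716 0.01323503052574729 [np.float64(0.0239), np.float64(0.0228), np.float64(0.0346), np.float64(0.0359)]
0.175 [[0.5946, 0.1446], [0.5938, 0.1316], [0.5858, 0.1488], [0.5824, 0.1274]] width 0.0129 0.0189 len 0.009763026270637328 0.012137420772284701 [np.float64(0.0239), np.float64(0.0229), np.float64(0.0337), np.float64(0.0349)]
```

View pics/c7.png

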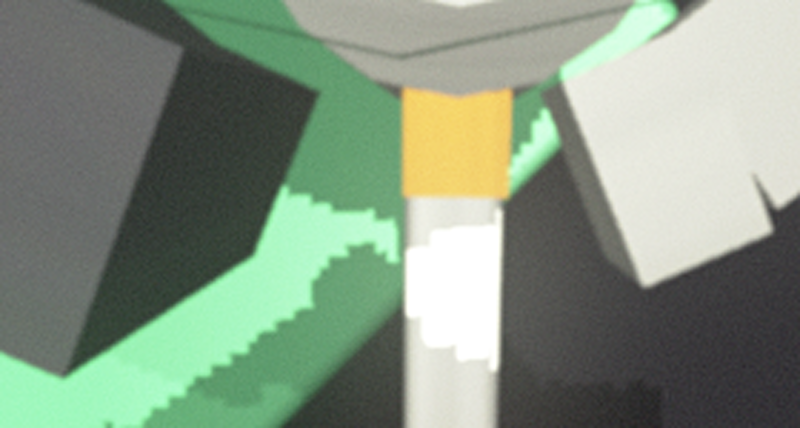

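Run:
```python
from fit import *
o=np.array([(231.3,102.6),(209.3,158.6),(310.8,102.2),(332.5,160.3)])
def C(v,par):
    x,y,z,yaw,h=v;out=[]
    for s in(-1,1):
        for r in(.022,.032):
            if par: l=np.array([-np.sqrt(r*r-h*h),s*h*1.0])
            else: l=np.array([-r*np.cos(h/.022),s*r*np.sin(h/.022)])
            l[1]*=-1
            c,n=np.cos(yaw),np.sin(yaw);out.append([x+c*l[0]-n*l[1],y+n*l[0]+c*l[1],z])
    return out
for par in(0,1):
    f=lambda v:np.ravel([proj('wrist',p) for p in C(v,par)]-o)
    r=least_squares(f,(.6165,.135,.17,-.08,.0075),x_scale=(.01,.01,.01,.1,.01));print(par,np.round(r.x,4),np.degrees(r.x[3]),np.round(r.fun,1))
```

```text
12.8 [0.5259 0.1419 0.0883] toolx [ 0.997 -0.081  0.   ] z [ 0. -0. -1.] [-0.88 -0.14 -2.51] 0.018115749673842933 107.79730081558228 [-0.08  0.45 -0.34  1.96  0.21  0.76 -2.19]
0 [ 0.6146  0.1366  0.1698 -0.0874  0.0073] -5.006226671605591 [-2.9 -0.4  2.1  0.3  2.9  0.6 -2.1 -0.5]
1 [ 0.6137  0.1369  0.1604 -0.0861  0.0099] -4.934239937846102 [-11.7  -0.1  12.2   0.1  11.7   1.  -12.2  -1. ]
```

{"op": "carry_out", "data": {"increments": [[1.5, 0.05, 0.13, 0.5, 0, 0, -0.3], [1.5, 0.05, 0.13, 1, 0, 0, -0.3], [1.5, 0.05, 0.13, 1.5, 0, 0, -0.3], [1.5, 0.05, 0.13, 2, 0, 0, -0.3], [1.5, 0.05, 0.13, 2.5, 0, 0, -0.3], [1.5, 0.05, 0.13, 3, 0, 0, -0.3], [1.5, 0.05, 0.13, 3, 0, 0, -0.3], [1.5, 0.05, 0.13, 3, 0, 0, -0.3]]}}

```text
t: 13.6
tool_pos: [0.5264, 0.1432, 0.1185]
tool_rot: [0.0, 0.999, -0.043, 0.0]
force: [0.1, 0.3, -2.4]
width: 0.0183
grasp_force: 107.8
```

Run:
```python
from look import *
o=look(('side','wrist'));x,e=fit(o);print(np.round(x,4))
s=status.get_state();print(np.round(s['force'],2),np.round(s['ft_torque'],3),s['tool_pos'])
```

```text
13.6 [0.5264 0.1432 0.1185] toolx [ 0.996 -0.087  0.   ] z [ 0. -0. -1.] [ 0.09  0.29 -2.35] 0.018254130567882932 107.78993010520935 [-0.07  0.41 -0.35  1.94  0.19  0.82 -2.18]
side holder [267.8 186.1] 0.6 exp [270.4 184.4]
side grip [238.3 179. ] 0.56 exp [235.6 180. ]
side lug [261.9 175.5] 0.65 exp [261.2 172.9]
side punch_tip [267.9 199.5] 0.6 exp [270.3 197.2]
wrist grip [274.4 303.9] 0.66 exp [279.2 301.3]
[ 0.0884  0.0007 -0.0045  0.0284 -0.0237]
[ 0.76  0.24 -3.36] [0.092 0.202 0.001] [0.52633351 0.14320639 0.1182623 ]
```

{"op": "carry_out", "data": {"increments": [[1.5, 0, 0, 0.15, 0, 0, 0], [1.5, 0, 0, 0.3, 0, 0, 0], [1.5, 0, 0, 0.45, 0, 0, 0], [1.5, 0, 0, 0.6, 0, 0, 0], [1.5, 0, 0, 0.6, 0, 0, 0]]}}

```text
t: 14.6
tool_pos: [0.5266, 0.1433, 0.1247]
tool_rot: [-0.0, 0.999, -0.043, 0.0]
force: [-0.5, -0.7, -3.4]
width: 0.0184
grasp_force: 107.8
```

{"op": "carry_out", "data": {"increments": [[1.5, 0, 0, 0.15, 0, 0, 0], [1.5, 0, 0, 0.3, 0, 0, 0], [1.5, 0, 0, 0.45, 0, 0, 0], [1.5, 0, 0, 0.6, 0, 0, 0], [1.5, 0, 0, 0.6, 0, 0, 0]]}}

```text
t: 15.1
tool_pos: [0.5266, 0.1432, 0.1306]
tool_rot: [-0.0, 0.999, -0.043, 0.0]
force: [-0.3, -0.3, -2.3]
width: 0.0183
grasp_force: 107.9
```

Run:
```python
from w import *
print(np.round(s['ft_torque'],3))
im=vision.capture('wrist');cv2.imwrite('pics/w8.png',im[...,::-1])
cv2.imwrite('pics/c8.png',cv2.resize(im[:220,120:440,::-1],(800,550),interpolation=cv2.INTER_CUBIC))
s=status.get_state();print(np.round(s['force'],2),np.round(s['ft_torque'],3))
```

```text
15.1 [0.5266 0.1432 0.1306] toolx [ 0.996 -0.087  0.001] z [ 0.001  0.    -1.   ] [-0.27 -0.3  -2.28] 0.018252323067064313 107.87484884262085 [-0.06  0.4  -0.36  1.93  0.18  0.84 -2.17]
[0.039 0.269 0.026]
[ 0.64 -0.1  -2.94] [ 0.05   0.223 -0.002]
```

View pics/c8.png

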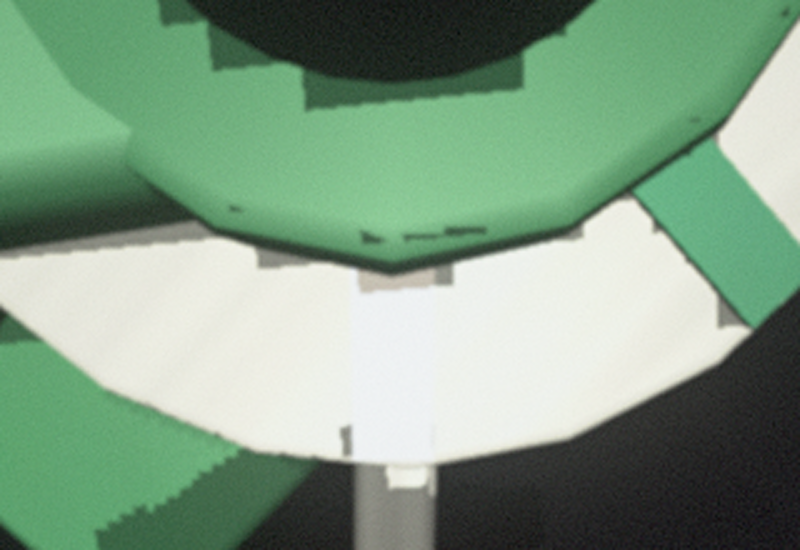

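{"op": "carry_out", "data": {"increments": [[1.5, 0, 0, 0.1, 0, 0, 0], [1.5, 0, 0, 0.2, 0, 0, 0], [1.5, 0, 0, 0.3, 0, 0, 0], [1.5, 0, 0, 0.3, 0, 0, 0], [1.5, 0, 0, 0.3, 0, 0, 0]]}}

```text
t: 15.65
tool_pos: [0.5264, 0.1432, 0.1333]
tool_rot: [0.0, 0.999, -0.043, 0.0]
force: [0.3, 1.4, -2.4]
width: 0.0182
grasp_force: 107.8
```

{"op": "carry_out", "data": {"increments": [[1.5, 0, 0, 0.1, 0, 0, 0], [1.5, 0, 0, 0.2, 0, 0, 0], [1.5, 0, 0, 0.3, 0, 0, 0], [1.5, 0, 0, 0.3, 0, 0, 0], [1.5, 0, 0, 0.3, 0, 0, 0]]}}

```text
t: 16.15
tool_pos: [0.5264, 0.1432, 0.1364]
tool_rot: [0.0, 0.999, -0.043, 0.0]
force: [-0.5, 0.3, -3.1]
width: 0.0185
grasp_force: 107.7
```

```bash
cat > f.py <<'E'
from w import *
F=[];T=[]
for i in range(6):
    vision.capture('side');s=status.get_state();F.append(s['force']);T.append(s['ft_torque'])
print('F',np.round(np.mean(F,0),2),np.round(np.std(F,0),2),'T',np.round(np.mean(T,0),3),s['tool_pos'],s['width'])
E
python3 f.py
```

```text
16.15 [0.5264 0.1432 0.1364] toolx [ 0.996 -0.087  0.   ] z [ 0. -0. -1.] [-0.48  0.3  -3.1 ] 0.018480177007574254 107.73112177848816 [-0.06  0.39 -0.36  1.92  0.18  0.86 -2.17]
F [ 0.06  0.32 -3.13] [0.44 0.31 0.24] T [-0.012  0.261  0.014] [0.52636368 0.14321326 0.13632731] 0.018808281741875692
```

{"op": "carry_out", "data": {"increments": [[1.5, 0, 0, 0.1, 0, 0, 0], [1.5, 0, 0, 0.2, 0, 0, 0], [1.5, 0, 0, 0.2, 0, 0, 0], [1.5, 0, 0, 0.2, 0, 0, 0]]}}

```text
t: 16.85
tool_pos: [0.5262, 0.1432, 0.1382]
tool_rot: [0.0, 0.999, -0.043, -0.0]
force: [-1.1, 0.2, -5.8]
width: 0.0185
grasp_force: 107.5
```

```bash
python3 f.py
```

```text
16.85 [0.5262 0.1432 0.1382] toolx [ 0.996 -0.087 -0.   ] z [-0. -0. -1.] [-1.09  0.21 -5.77] 0.018468660698901178 107.53188729286194 [-0.06  0.39 -0.36  1.92  0.18  0.86 -2.16]
F [-0.1   0.06 -4.73] [0.3  0.5  0.35] T [0.077 0.374 0.004] [0.52624735 0.14316228 0.13824075] 0.018592531642160057
```

{"op": "carry_out", "data": {"increments": [[1.5, 0, 0, 0.1, 0, 0, 0], [1.5, 0, 0, 0.2, 0, 0, 0], [1.5, 0, 0, 0.2, 0, 0, 0], [1.5, 0, 0, 0.2, 0, 0, 0]]}}

```text
t: 17.55
tool_pos: [0.5262, 0.1432, 0.1403]
tool_rot: [0.0, 0.999, -0.043, -0.0]
force: [0.1, 0.0, -5.8]
width: 0.0187
grasp_force: 107.6
```

```bash
python3 f.py
```

```text
17.55 [0.5262 0.1432 0.1403] toolx [ 0.996 -0.087 -0.   ] z [-0. -0. -1.] [ 0.12  0.03 -5.84] 0.018674060307542782 107.55258321762085 [-0.06  0.39 -0.36  1.92  0.17  0.86 -2.16]
F [ 0.23  0.07 -5.51] [0.31 0.67 0.41] T [0.07  0.503 0.013] [0.52620813 0.14315869 0.14023813] 0.01851558220038398
```

{"op": "carry_out", "data": {"increments": [[1.5, 0, 0, 0.1, 0, 0, 0], [1.5, 0, 0, 0.2, 0, 0, 0], [1.5, 0, 0, 0.3, 0, 0, 0], [1.5, 0, 0, 0.4, 0, 0, 0], [1.5, 0, 0, 0.4, 0, 0, 0], [1.5, 0, 0, 0.4, 0, 0, 0]]}}

```text
t: 18.45
tool_pos: [0.5262, 0.1432, 0.1442]
tool_rot: [0.0, 0.999, -0.043, -0.0]
force: [-0.9, 0.6, -6.8]
width: 0.0182
grasp_force: 107.4
```

```bash
python3 f.py
```

```text
18.45 [0.5262 0.1432 0.1442] toolx [ 0.996 -0.087 -0.   ] z [-0. -0. -1.] [-0.93  0.58 -6.76] 0.0182395043274617 107.37106204032898 [-0.06  0.38 -0.36  1.92  0.17  0.87 -2.16]
F [-1.06  0.28 -6.79] [0.35 0.53 0.26] T [0.105 0.655 0.03 ] [0.52618509 0.14314329 0.14423449] 0.01834633855888676
```

{"op": "carry_out", "data": {"increments": [[1.5, 0, 0, 0.05, 0, 0, 0], [1.5, 0, 0, 0.1, 0, 0, 0], [1.5, 0, 0, 0.15, 0, 0, 0], [1.5, 0, 0, 0.15, 0, 0, 0]]}}

```text
t: 19.15
tool_pos: [0.5262, 0.1432, 0.1458]
tool_rot: [0.0, 0.999, -0.043, -0.0]
force: [-1.8, 0.1, -6.9]
width: 0.0183
grasp_force: 107.3
```

```bash
python3 f.py
python3 - <<'E'
from look import *
o=look(('side',));x,e=fit(o);print(np.round(x,4))
E
```

```text
19.15 [0.5262 0.1432 0.1458] toolx [ 0.996 -0.087 -0.   ] z [-0. -0. -1.] [-1.8   0.09 -6.87] 0.01834323549483423 107.3225212097168 [-0.06  0.38 -0.36  1.92  0.17  0.88 -2.16]
F [-1.76  0.09 -7.01] [0.54 0.44 0.45] T [0.088 0.858 0.013] [0.52623584 0.14313778 0.14575205] 0.018385895097539642
19.45 [0.5262 0.1431 0.1458] toolx [ 0.996 -0.087 -0.   ] z [-0. -0. -1.] [-1.84  0.43 -7.16] 0.018385895097539642 107.42024660110474 [-0.06  0.38 -0.36  1.92  0.17  0.88 -2.16]
side holder [267.7 174. ] 0.79 exp [270.5 175.7]
side grip [238.5 170.6] 0.8 exp [235.3 171.2]
side lug [261.7 167. ] 0.72 exp [261.2 163.9]
side punch_tip [271.4 187.1] 0.75 exp [270.4 188.8]
[ 0.0895 -0.     -0.0064 -0.0292  0.0041]
```

{"op": "carry_out", "data": {"increments": [[1.5, 0, 0, -0.08, -0.05, -0.5, 0], [1.5, 0, 0, -0.15, -0.09, -1, 0], [1.5, 0, 0, -0.15, -0.09, -1, 0], [1.5, 0, 0, -0.15, -0.09, -1, 0]]}}

```text
t: 20.1
tool_pos: [0.5271, 0.1431, 0.1447]
tool_rot: [0.0, 0.999, -0.043, 0.01]
force: [1.2, -0.3, -6.1]
width: 0.0183
grasp_force: 107.4
```

```bash
python3 f.py
```

```text
20.1 [0.5271 0.1431 0.1447] toolx [ 0.996 -0.087  0.019] z [ 0.019 -0.001 -1.   ] [ 1.17 -0.3  -6.09] 0.018336967023293363 107.39818453788757 [-0.06  0.37 -0.36  1.93  0.18  0.85 -2.17]
F [ 2.31 -0.31 -6.95] [0.33 0.3  0.37] T [ 0.026  0.326 -0.011] [0.52681072 0.14317098 0.1445154 ] 0.018320573969754176
```

{"op": "carry_out", "data": {"increments": [[1.5, 0, 0, 0.08, 0.04, 0.5, 0], [1.5, 0, 0, 0.08, 0.04, 0.5, 0], [1.5, 0, 0, 0.08, 0.04, 0.5, 0]]}}

```text
t: 20.7
tool_pos: [0.5262, 0.1432, 0.145]
tool_rot: [0.0, 0.999, -0.043, 0.004]
force: [0.1, 0.2, -6.3]
width: 0.0183
grasp_force: 107.4
```

```bash
python3 f.py
```

```text
20.7 [0.5262 0.1432 0.145 ] toolx [ 0.996 -0.087  0.008] z [ 0.008 -0.001 -1.   ] [ 0.1   0.2  -6.29] 0.018256850407598793 107.41132378578186 [-0.06  0.38 -0.36  1.92  0.18  0.87 -2.17]
F [ 0.41  0.03 -6.77] [0.39 0.53 0.36] T [0.002 0.473 0.01 ] [0.52623029 0.1431741  0.14508248] 0.01843206908968324
```

{"op": "carry_out", "data": {"increments": [[1.5, 0, 0, 0.07, 0, 0, 0], [1.5, -0.025, -0.465, 0.07, 0, 0, 3], [1.5, -0.027, -0.93, 0.07, 0, 0, 6], [1.5, -0.003, -1.395, 0.07, 0, 0, 9], [1.5, 0.044, -1.858, 0.07, 0, 0, 12], [1.5, 0.044, -1.858, 0.07, 0, 0, 12], [1.5, 0.044, -1.858, 0.07, 0, 0, 12]]}}

```text
t: 21.7
tool_pos: [0.5264, 0.1244, 0.1457]
tool_rot: [0.0, 0.998, 0.061, 0.004]
force: [-1.2, -1.7, -7.2]
width: 0.0181
grasp_force: 107.5
```

```bash
python3 f.py
```

```text
21.7 [0.5264 0.1244 0.1457] toolx [0.993 0.121 0.008] z [ 0.008  0.    -1.   ] [-1.2  -1.7  -7.23] 0.018084657591397286 107.49196171760559 [ 0.01  0.37 -0.4   1.93  0.19  0.87 -1.94]
F [-0.76 -1.55 -7.08] [0.53 0.33 0.42] T [-0.287  0.785 -0.088] [0.52643395 0.12433153 0.14566652] 0.018057400472557265
```

{"op": "carry_out", "data": {"increments": [[1.5, 0.06, -0.48, 0, 0, 0, 3], [1.5, 0.15, -0.945, 0, 0, 0, 6], [1.5, 0.266, -1.396, 0, 0, 0, 9], [1.5, 0.409, -1.839, 0, 0, 0, 12], [1.5, 0.409, -1.839, 0, 0, 0, 12], [1.5, 0.409, -1.839, 0, 0, 0, 12]]}}

```text
t: 22.6
tool_pos: [0.5312, 0.1064, 0.1459]
tool_rot: [-0.001, 0.986, 0.165, 0.005]
force: [-0.3, -0.1, -6.5]
width: 0.0182
grasp_force: 107.5
```

```bash
python3 f.py
```

```text
22.6 [0.5312 0.1064 0.1459] toolx [0.946 0.325 0.009] z [ 0.009  0.003 -1.   ] [-0.27 -0.1  -6.55] 0.018235603062260956 107.54395008087158 [ 0.08  0.38 -0.44  1.93  0.21  0.87 -1.71]
F [ 1.03 -0.72 -7.19] [0.51 0.49 0.38] T [-0.28   0.5   -0.051] [0.53116015 0.10632084 0.14595642] 0.01849136922682342
```

{"op": "carry_out", "data": {"increments": [[1.5, 0.166, -0.435, 0, 0, 0, 3], [1.5, 0.354, -0.86, 0, 0, 0, 6], [1.5, 0.564, -1.276, 0, 0, 0, 9], [1.5, 0.796, -1.679, 0, 0, 0, 12], [1.5, 0.796, -1.679, 0, 0, 0, 12], [1.5, 0.796, -1.679, 0, 0, 0, 12]]}}

```text
t: 23.5
tool_pos: [0.5388, 0.0894, 0.1458]
tool_rot: [-0.001, 0.964, 0.267, 0.004]
force: [-0.1, -0.1, -7.3]
width: 0.0184
grasp_force: 107.6
```

```bash
python3 f.py
```

```text
23.5 [0.5388 0.0894 0.1458] toolx [0.858 0.514 0.009] z [ 0.008  0.004 -1.   ] [-0.1  -0.14 -7.27] 0.01841690989559833 107.5861144065857 [ 0.14  0.39 -0.48  1.92  0.23  0.88 -1.49]
F [ 0.43 -0.59 -7.42] [0.21 0.2  0.41] T [-0.449  0.5   -0.046] [0.53883415 0.0893192  0.14585599] 0.0184236118724432
```

{"op": "carry_out", "data": {"increments": [[1.5, 0.252, -0.391, 0, 0, 0, 3], [1.5, 0.525, -0.768, 0, 0, 0, 6], [1.5, 0.817, -1.131, 0, 0, 0, 9], [1.5, 0.817, -1.131, 0, 0, 0, 9], [1.5, 0.817, -1.131, 0, 0, 0, 9]]}}

```text
t: 24.3
tool_pos: [0.5467, 0.0785, 0.1458]
tool_rot: [-0.002, 0.94, 0.342, 0.004]
force: [-1.0, 1.3, -7.1]
width: 0.0181
grasp_force: 107.7
```

```bash
python3 f.py
python3 - <<'E'
from look import *
im=vision.capture('wrist')
cv2.imwrite('pics/c9.png',cv2.resize(im[:300,100:460,::-1],(720,600),interpolation=cv2.INTER_CUBIC))
E
```

```text
24.3 [0.5467 0.0785 0.1458] toolx [0.766 0.643 0.009] z [ 0.007  0.006 -1.   ] [-0.98  1.28 -7.11] 0.01808709599180859 107.67558574676514 [ 0.19  0.41 -0.51  1.9   0.25  0.89 -1.32]
F [-0.98  0.56 -7.2 ] [0.54 0.28 0.55] T [-0.25   0.634  0.079] [0.54682008 0.0784076  0.14582102] 0.018278039472237745
24.6 [0.5468 0.0784 0.1458] toolx [0.766 0.643 0.009] z [ 0.007  0.006 -1.   ] [-1.8   0.95 -7.  ] 0.018278039472237745 107.66851902008057 [ 0.19  0.41 -0.51  1.9   0.25  0.89 -1.32]
```

View pics/c9.png

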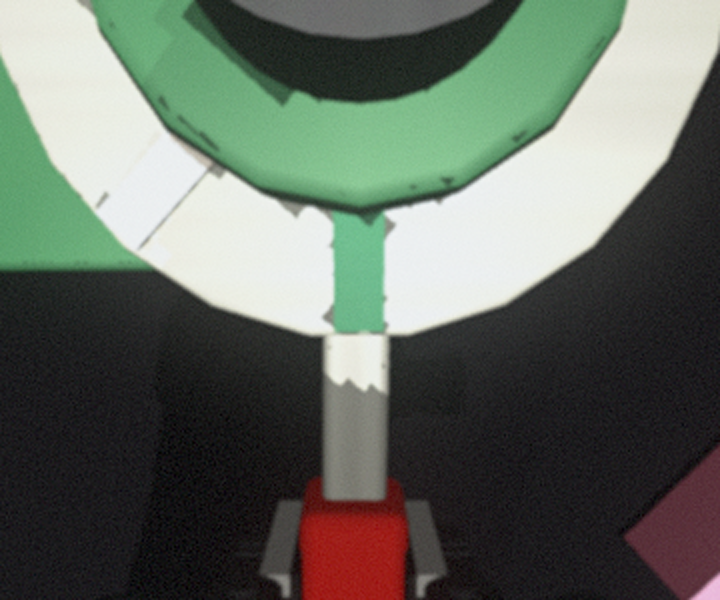

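{"op": "carry_out", "data": {"increments": [[1.5, 0, 0, -0.1, 0, 0, 0], [1.5, 0, 0, -0.2, 0, 0, 0], [1.5, 0, 0, -0.3, 0, 0, 0], [1.5, 0, 0, -0.4, 0, 0, 0], [1.5, 0, 0, -0.4, 0, 0, 0], [1.5, 0, 0, -0.4, 0, 0, 0]]}}

```text
t: 25.25
tool_pos: [0.5471, 0.0784, 0.1419]
tool_rot: [-0.002, 0.94, 0.342, 0.004]
force: [-2.7, 1.7, -5.1]
width: 0.0188
grasp_force: 107.9
```

```bash
python3 f.py
```

```text
25.25 [0.5471 0.0784 0.1419] toolx [0.765 0.643 0.009] z [ 0.007  0.006 -1.   ] [-2.73  1.66 -5.11] 0.018783519692633942 107.86513924598694 [ 0.19  0.41 -0.51  1.9   0.25  0.88 -1.32]
F [-2.09  1.93 -5.26] [0.59 0.37 0.41] T [0.061 0.724 0.289] [0.54708724 0.07839901 0.14190096] 0.01827252838580562
```

{"op": "carry_out", "data": {"increments": [[1.5, 0, 0, -0.05, 0, 0, 0], [1.5, 0, 0, -0.1, 0, 0, 0], [1.5, 0, 0, -0.1, 0, 0, 0], [1.5, 0, 0, -0.1, 0, 0, 0]]}}

```text
t: 25.95
tool_pos: [0.5472, 0.0784, 0.141]
tool_rot: [-0.001, 0.94, 0.342, 0.004]
force: [-2.2, 2.3, -4.3]
width: 0.0184
grasp_force: 108.0
```

```bash
python3 f.py
```

```text
25.95 [0.5472 0.0784 0.141 ] toolx [0.766 0.643 0.009] z [ 0.007  0.006 -1.   ] [-2.21  2.27 -4.26] 0.01838402632466902 108.04535508155823 [ 0.19  0.42 -0.51  1.9   0.26  0.88 -1.32]
F [-1.94  2.65 -3.28] [0.65 0.43 0.41] T [0.316 0.628 0.357] [0.54721135 0.0783686  0.14097987] 0.018054392790593534
```

{"op": "carry_out", "data": {"increments": [[1.5, -0.04, 0.045, 0, 0, 0, 0], [1.5, -0.04, 0.045, 0, 0, 0, 0], [1.5, -0.04, 0.045, -0.05, 0, 0, 0], [1.5, -0.04, 0.045, -0.05, 0, 0, 0], [1.5, -0.04, 0.045, -0.05, 0, 0, 0]]}}

```text
t: 26.75
tool_pos: [0.547, 0.0785, 0.1405]
tool_rot: [-0.001, 0.94, 0.342, 0.005]
force: [-0.8, 2.2, -4.0]
width: 0.0184
grasp_force: 108.1
```

```bash
python3 f.py
```

```text
26.75 [0.547  0.0785 0.1405] toolx [0.766 0.643 0.009] z [ 0.008  0.006 -1.   ] [-0.84  2.17 -3.97] 0.018446162251762963 108.11022877693176 [ 0.18  0.42 -0.51  1.9   0.26  0.88 -1.33]
F [ 0.51  1.85 -3.56] [0.48 0.35 0.52] T [0.241 0.135 0.211] [0.54696122 0.07851243 0.14044368] 0.01787133126980066
```

{"op": "carry_out", "data": {"increments": [[1.5, 0, 0, -0.05, 0, 0, 0], [1.5, 0, 0, -0.08, 0, 0, 0], [1.5, 0, 0, -0.08, 0, 0, 0], [1.5, 0, 0, -0.08, 0, 0, 0]]}}

```text
t: 27.45
tool_pos: [0.5469, 0.0786, 0.1397]
tool_rot: [-0.001, 0.94, 0.342, 0.004]
force: [1.0, 2.1, -2.2]
width: 0.0185
grasp_force: 108.3
```

```bash
python3 f.py
```

```text
27.45 [0.5469 0.0786 0.1397] toolx [0.766 0.643 0.009] z [ 0.007  0.006 -1.   ] [ 1.05  2.11 -2.19] 0.018492557731458893 108.25797200202942 [ 0.18  0.42 -0.51  1.9   0.26  0.88 -1.33]
F [ 1.06  1.78 -2.31] [0.49 0.42 0.28] T [ 0.186 -0.002  0.173] [0.54686567 0.07856427 0.13965024] 0.01851797803616732
```

{"op": "carry_out", "data": {"increments": [[1.5, 0, -0.01, -0.05, 0, 0, 0], [1.5, 0, -0.02, -0.1, 0, 0, 0], [1.5, 0, -0.02, -0.1, 0, 0, 0], [1.5, 0, -0.02, -0.1, 0, 0, 0]]}}

```text
t: 28.15
tool_pos: [0.547, 0.0786, 0.1392]
tool_rot: [-0.001, 0.94, 0.342, 0.005]
force: [-0.6, 1.5, 4.3]
width: 0.0185
grasp_force: 109.0
```

```bash
python3 f.py
python3 - <<'E'
from look import *
o=look(('side',));print(np.round(fit(o)[0],4))
E
```

```text
28.15 [0.547  0.0786 0.1392] toolx [0.766 0.643 0.01 ] z [ 0.008  0.006 -1.   ] [-0.63  1.5   4.28] 0.01848656150423416 108.97820234298706 [ 0.18  0.42 -0.51  1.91  0.26  0.87 -1.33]
F [-0.65  2.22  5.12] [0.51 0.34 0.65] T [0.428 0.022 0.281] [0.54708597 0.07868234 0.13906017] 0.018419927229160856
28.45 [0.5471 0.0787 0.1391] toolx [0.766 0.643 0.01 ] z [ 0.008  0.006 -1.   ] [-1.06  1.81  5.76] 0.018419927229160856 109.18575882911682 [ 0.18  0.42 -0.51  1.91  0.26  0.87 -1.33]
side holder [270.3 178. ] 0.8 exp [270.6 177.4]
side grip [245.  187.6] 0.85 exp [244.2 186.7]
side lug [219.9 178.4] 0.71 exp [263.7 169.2]
side punch_tip [267.4 190.8] 0.61 exp [270.6 190.4]
[ 0.0726 -0.0067 -0.006  -0.4062 -0.1119]
```

{"op": "carry_out", "data": {"increments": [[1.5, 0, 0, 0.06, 0, 0, 0], [1.5, 0, 0, 0.06, 0, 0, 0], [1.7, 0, 0, 0.06, 0, 0, 0], [1.9, 0, 0, 0.06, 0, 0, 0], [2.2, 0, 0, 0.06, 0, 0, 0], [2.6, 0, 0, 0.06, 0, 0, 0], [3.2, 0, 0, 0.06, 0, 0, 0], [4.2, 0, 0, 0.06, 0, 0, 0], [4.2, 0, 0, 0.06, 0, 0, 0], [4.2, 0, 0, 0.06, 0, 0, 0]], "force": 20}}

```text
t: 29.7
tool_pos: [0.5465, 0.0782, 0.1391]
tool_rot: [-0.001, 0.94, 0.342, 0.004]
force: [0.6, 0.4, 0.4]
width: 0.0421
grasp_force: 0.0
```

Run:
```python
from look import *
o=look(('side',));s=status.get_state()
im=vision.capture('wrist');hsv=cv2.cvtColor(im,cv2.COLOR_RGB2HSV)
w=cv2.resize(im,(533,400));sd=vision.capture('side')[110:250,200:340];sd=cv2.resize(sd,(400,400),interpolation=cv2.INTER_CUBIC)
cv2.imwrite('pics/a10.png',cv2.resize(np.hstack([w,sd])[...,::-1],(800,343)))
```

```text
29.7 [0.5465 0.0782 0.1391] toolx [0.766 0.643 0.009] z [ 0.007  0.005 -1.   ] [0.57 0.45 0.42] 0.04209385273437523 0.0 [ 0.18  0.42 -0.51  1.91  0.26  0.88 -1.33]
side holder [270.2 178.5] 0.86 exp [270.4 177.5]
side grip [243.8 184.9] 0.84 exp [244.  186.7]
side lug [264.4 171.4] 0.75 exp [263.6 169.2]
side punch_tip [271.1 190.6] 0.78 exp [270.4 190.5]
```

View pics/a10.png

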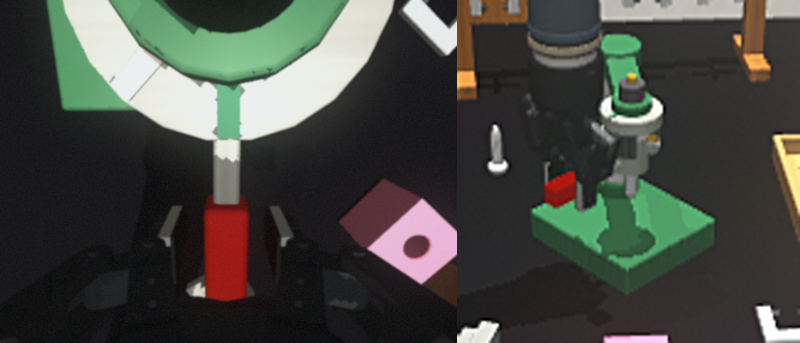

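{"op": "carry_out", "data": {"increments": [[5, 0, 0, 0, 0, 0, 0], [5, 0, 0, 0.5, 0, 0, 0], [5, 0, 0, 1.5, 0, 0, 0], [5, 0, 0, 3, 0, 0, 0], [5, -0.5, -0.4, 5, 0, 0, 0], [5, -1.5, -1.3, 8, 0, 0, 0], [5, -3, -2.6, 11, 0, 0, 0], [5, -5, -4, 14, 0, 0, 0], [5, -5, -4, 14, 0, 0, 0], [5, -5, -4, 14, 0, 0, 0]]}}

```text
t: 31.05
tool_pos: [0.497, 0.0383, 0.2809]
tool_rot: [-0.001, 0.94, 0.342, 0.006]
force: [-0.2, 0.7, 0.2]
width: 0.0503
grasp_force: 0.0
```

Run:
```python
from w import *
X=np.array([.6148,.1362,.1449]);c,n=np.cos(np.radians(40.2)),np.sin(np.radians(40.2));Rz=np.array([[c,-n,0],[n,c,0],[0,0,1]])
for cam in('side','wrist'):
    vision.capture(cam)
    for nm,l in(('holder',[0,0,0]),('grip',[-.095,0,.012]),('punch_tip',[0,0,-.042])):
        for k in vision.place_of(nm,cam)[:1]: print(cam,nm,np.round(k['point'],1),round(k['conf'],2),np.round(proj(cam,X+Rz@l),1))
```

```text
31.05 [0.497  0.0383 0.2809] toolx [0.766 0.643 0.011] z [ 0.01   0.005 -1.   ] [-0.16  0.67  0.25] 0.050332213256840064 0.0 [ 0.33  0.17 -0.55  1.86  0.1   1.13 -1.13]
side holder [270.2 177. ] 0.56 [270.4 177.5]
side grip [245.6 186. ] 0.91 [244.1 186.5]
side punch_tip [268.  191.6] 0.96 [270.3 190.6]
wrist grip [277.3 128.6] 0.97 [280.9 129.3]
```

Camera detections match the expected locked pose within a few pixels, and the gripper is clear of everything. I'm handing the job in.

```bash
python3 -c "
from station import workorder
print(workorder.sign_off())"
```

```text
the job is handed in; nothing more can be done
None
```

The punch holder is locked in the stand's socket with its handle under the green mark, released, and the job is handed in; the sign-off call returned no verdict.

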